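# Seat the blue-banded filter crucible loosely in the flask's tapered collar

### The job

Pick up the blue-banded filter crucible and set it upright into the orange tapered collar on top of the filter flask, so that it rests loosely in the taper by its own weight and is let go. Lower it in gently and stop as the cones meet: do not ram it home or drop it in, for a hard push drives the collar down into the flask's neck, where it jams. Leave the red-banded crucible standing where it is.

Things in the scene. Friction and masses are not known exactly. Their poses are not given: they have to be found in the camera images.
- crucible_blue: White porcelain filter crucible (a cup) with a BLUE band and rim, standing loose and upright on the bench, about 90 g. 75 mm tall: the lower 38 mm is a cone, 28 mm in diameter at the flat base, widening to 46 mm; the upper 37 mm is a straight cylinder 46 mm in diameter (the part to grip). Round about its z axis, which points up. Origin: centre of the underside.
- crucible_red: The same crucible in shape and size but with a RED band and rim; a bystander to be left alone. It and the blue one stand one on the left and one on the right of the bench, either way round. Origin: centre of the underside.
- collar_mouth (a point): Centre of the upper rim of the orange collar (a tapered sleeve 53 mm wide) on the fixed glass flask (steel foot 116 mm wide), about 143 mm above the bench. Its hole is 42 mm in diameter at the mouth, narrowing to 28 mm at 30 mm depth, the crucible's own taper. A crucible resting in it has its base 29 mm below the mouth and its upper 46 mm standing clear. z is up; it moves with the collar.
- collar (a joint): How far the orange collar has been pushed down into the flask's neck, in m: 0 at the start, up to 0.012. It stays put under the crucible's weight, but a push of more than about 12 N makes it slide down, and it does not come back.
There are look-alikes about, which are no part of the job. Leave any purple look-alike of the part that bears collar_mouth alone.

How it is judged:
By the outcome, as a careful person would: the job done as asked, in the order asked, and still so for the second after the job is handed in, with the robot touching nothing.
It also fails if it takes over 40 s, if anything falls off the work surface, if the arm or the gripper's body presses on something with over 40 N, if the wrist force passes 120 N, or if a joint passes its speed limit or range.

### The arm

A 6-joint arm with a two-finger parallel gripper is mounted at the origin on the work surface. World frame = base frame: x ahead of the robot, y to its left, z up, the work surface at z = 0. Lengths are in mm, angles in rad, forces in N, time in s.
With the tool pointing down it reaches from about 350 to 775 mm from the base axis. Payload 5.5 kg.
Tool frame: the origin (TCP) lies midway between the tips of the shut fingers; the grasp point (between the pads) lies 19 mm behind it; z points along the fingers, y is the direction in which the jaws open and shut (so a half turn about z gives the same grasp; the last joint's range is limited). The gripper opens to 85 mm and grips with 20 to 120 N. Pads are 22 mm wide; open, the fingers measure 114 mm over their backs; the gripper's body (76 mm by 85 mm) begins 54 mm behind the grasp point. The pads swing forward as they close: fully open they stand 13 mm farther back than shut.
Start: joints at [1.041, 0.313, 0.046, 1.304, 0, 1.431], TCP at [218.53, 531.899, 231.323] pointing down, gripper open.
Joint ranges: [-2.76, 2.76], [-0.86, 1.69], [-1.03, 1.26], [-2.2, 2.34], [-1.47, 1.5], [-3.14, 3.14]. Speed limits (rad/s): [2.57, 2.57, 3.14, 3.14, 3.14, 3.14].

### API

Orientations are given as a 3x3 rotation matrix whose columns are the frame's x, y, z axes.
In Python, from rig import get_obs, camera, hand_in gives the robot as it stands. The module is installed in compiled form; this text tells all that it offers.
- The arm moves only by the shell command python3 -m crank 'ROWS' [OPENING] [FORCE]. ROWS is JSON, one flat list of numbers, 4 for each row, row after row: the shift along the tool's x, y, z in m, then the turn about the tool's z in degrees. In form: [dx, dy, dz, twist, dx, dy, dz, twist, ...]. A call has exactly 10 rows; each row is the pose to reach, as a shift and turn from the pose commanded when the call began, along the tool's axes at that moment; what a row does not reach only later rows make up. A row lasts 1/12 s, in which the tool goes at most 41.7 mm and 7.16 degrees, less where a joint would pass 70% of its speed; a pose out of reach is approached as far as the arm can. A call with a gripper value outside its range is refused whole. OPENING is the opening, from 0 (shut) to 1 (fully open), set as the call begins (- or left out, the last holds). The fingers move at their own pace and stop on an object; FORCE is the grip in N (left out, the last holds). Time passes only in rows, so rows that repeat a pose let the fingers close, or fill a call up. It gives the time, the measured TCP pose, the force and the opening at its end, in the units of the state.
- get_obs(): the state, without advancing time (a new reading comes with each control period).
- camera(name): name is "scene" or "top" or "wrist"; returns a dict with "image" (480x640x3 uint8, red, green, blue), "fov_y" (degrees; the focal length in pixels is half the picture's height over the tangent of half this angle, whatever the lens; pixels are square), "cx", "cy" (the principal point, pixels), "extrinsics" (4x4, takes a point from camera to world coordinates). Camera axes: x right, y down, z forward; pixel columns grow to the right and rows downward; lengths in mm; the calibration is good to about 2 mm. The wrist camera is an equidistant fisheye: a pixel r from the principal point sees the ray r / f radians off the axis. A picture is of the moment at which its call begins. There is no depth.
- hand_in(): hands the job in, once; it reports no verdict.
The state is a dict: "t": time; "joints": joint angles; "joint_vel": joint speeds; "joint_efforts": joint torques, N m; "tool_pos": TCP position; "ee_rot": TCP orientation; "wrist_force": force on the tool from outside, world axes, zero at the start; "ft_torque": the same for the moment, N m; "finger_gap": opening from 0.0 (shut) to 1.0 (fully open).
Only numpy, scipy, OpenCV 4.12 (cv2) and the standard library are available. Lean on these libraries where they do the work, as an engineer would, in place of code of your own. Each camera call takes 0.05 s, during which the arm holds its last target.

## Working session

There is one attempt and no reset: what is moved stays moved. The work goes in short steps, Python scripts to look and compute and a shell command to move; the robot and the scene stay as the last step left them, time stands still between calls to the robot, and variables do not carry over. Pictures are saved under pics/ and viewed, and the job is handed in when it is done.

```bash
mkdir -p pics
python3 - <<'E'
from rig import get_obs,camera
import cv2,numpy as np,pickle
o=get_obs();print(o['t'],o['tool_pos'],o['ee_rot'],o['finger_gap'])
d={}
for n in('scene','top','wrist'):
    c=camera(n);d[n]=c;cv2.imwrite(f'pics/{n}0.png',c['image'][:,:,::-1]);print(n,c['fov_y'],c['cx'],c['cy'],np.round(c['extrinsics'],3).tolist())
pickle.dump(d,open('c0.pkl','wb'))
E
```

```text
0.0 [218.22543992 531.42006605 230.39385877] [[-9.25001515e-01  3.79962239e-01 -9.45662294e-04]
 [ 3.79963322e-01  9.25000166e-01 -1.60209936e-03]
 [ 2.66000521e-04 -1.84126132e-03 -9.99998269e-01]] 0.9980204548495937
scene 47.83599505908306 309.6664638173534 240.17927468149273 [[0.099, 0.783, -0.614, 1225.237], [0.995, -0.082, 0.055, -74.656], [-0.007, -0.617, -0.787, 955.152], [0.0, 0.0, 0.0, 1.0]]
top 45.62476409929181 318.6057979479923 245.12328872959617 [[-0.017, -0.991, 0.135, 436.98], [-1.0, 0.018, 0.012, -6.41], [-0.014, -0.135, -0.991, 1016.837], [0.0, 0.0, 0.0, 1.0]]
wrist 65.70646984690485 318.5793673679174 231.3320859968497 [[0.38, 0.892, 0.243, 156.132], [0.925, -0.366, -0.101, 556.622], [-0.001, 0.264, -0.965, 373.877], [0.0, 0.0, 0.0, 1.0]]
```

View pics/scene0.png

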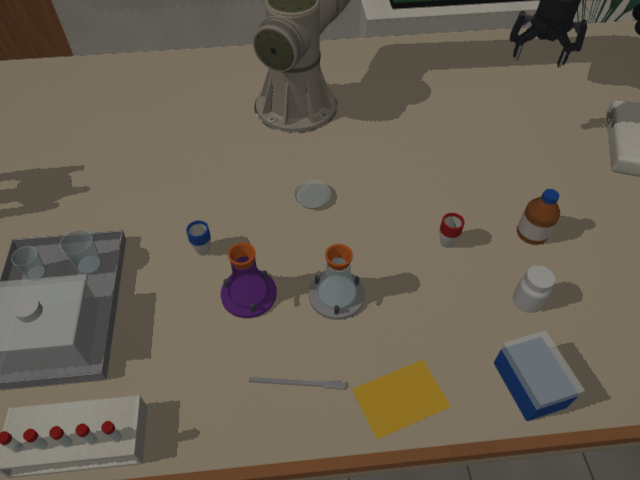

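View pics/top0.png

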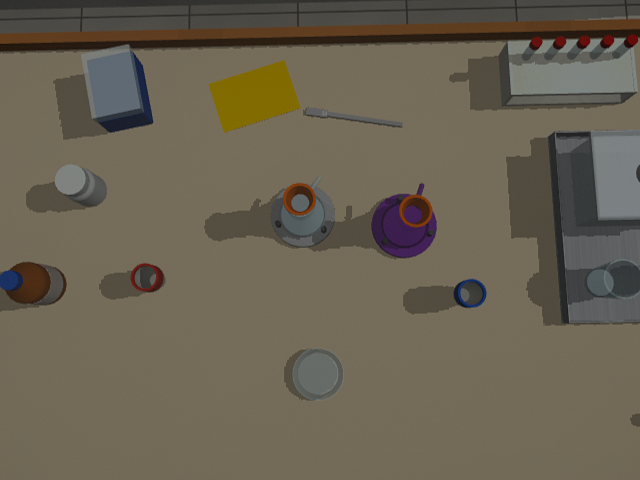

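View pics/wrist0.png

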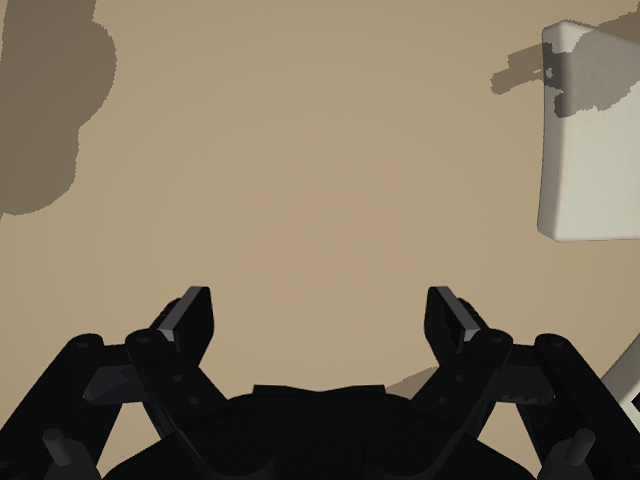

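The glass flask's collar is at top (300,199) and scene (338,257). The blue crucible is at top (470,293) and scene (199,232). The purple look-alike stands between them in y. I'll zoom in next.

Run:
```python
import cv2,numpy as np,pickle
d=pickle.load(open('c0.pkl','rb'))
def crop(n,u,v,r=32):
    return cv2.resize(d[n]['image'][v-r:v+r,u-r:u+r,::-1],(380,290) if 0 else (290,290),interpolation=cv2.INTER_NEAREST)
a=np.hstack([crop('top',300,205),crop('top',470,293)]);b=np.hstack([crop('scene',338,265),crop('scene',199,238)])
cv2.imwrite('pics/z0.png',np.vstack([a,b]))
```

```text
(no output)
```

View pics/z0.png

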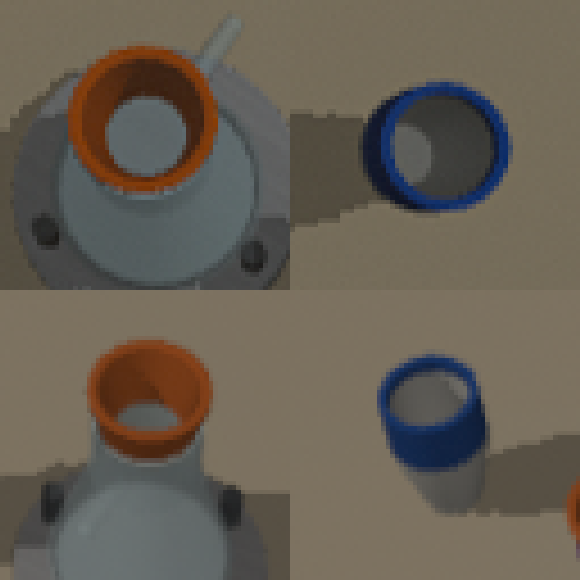

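```bash
cat > h.py <<'E'
import numpy as np,cv2
from scipy.optimize import minimize
def proj(c,P):
    E=np.linalg.inv(c['extrinsics']);q=P@E[:3,:3].T+E[:3,3]
    f=240/np.tan(np.radians(c['fov_y'])/2)
    return np.c_[c['cx']+f*q[:,0]/q[:,2],c['cy']+f*q[:,1]/q[:,2]]
def mask(c,col,u,v,r=40):
    h=cv2.cvtColor(c['image'],cv2.COLOR_RGB2HSV)
    m=cv2.inRange(h,(105,130,30),(130,255,255)) if col=='b' else cv2.inRange(h,(3,170,60),(18,255,255))
    z=np.zeros_like(m);z[v-r:v+r,u-r:u+r]=m[v-r:v+r,u-r:u+r]
    n,l,s,_=cv2.connectedComponentsWithStats(z);k=1+np.argmax(s[1:,4])
    return (l==k).astype(np.uint8)
a=np.linspace(0,2*np.pi,60,endpoint=False)
def model(x,y,z,r,h,r2):
    return np.r_[np.c_[x+r*np.cos(a),y+r*np.sin(a),0*a+z],np.c_[x+r2*np.cos(a),y+r2*np.sin(a),0*a+z-h]]
S=8
def hullmask(pts,o,n):
    p=((pts-o+.5)*S-.5)*16
    im=np.zeros((n*S,n*S),np.uint8)
    cv2.fillConvexPoly(im,cv2.convexHull(np.round(p).astype(np.int32)),1,shift=4);
    return cv2.resize(im.astype(np.float32),(n,n),interpolation=cv2.INTER_AREA)
def prep(c,m):
    ys,xs=np.nonzero(m);o=np.array([int(xs.mean())-40,int(ys.mean())-40])
    p=np.c_[xs,ys];hm=cv2.fillConvexPoly(np.zeros((480,640),np.uint8),cv2.convexHull(p.astype(np.int32)),1)
    return c,o,hm[o[1]:o[1]+81,o[0]:o[0]+81].astype(np.float32)
def cost(pr,*mp):
    return sum(np.abs(hullmask(proj(c,model(*mp)),o,81)-t).sum() for c,o,t in pr)
E
python3 - <<'E'
from h import *;import pickle
d=pickle.load(open('c0.pkl','rb'))
def fit(pr,f,x0,st):
    s=np.vstack([x0,x0+np.diag(st)])
    r=minimize(f,x0,method='Nelder-Mead',options=dict(initial_simplex=s,xatol=.02,fatol=.05,maxiter=1500));r=minimize(f,r.x,method='Nelder-Mead',options=dict(initial_simplex=r.x+np.vstack([0*x0,np.diag(st)/3]),xatol=.02,fatol=.05))
    return np.round(r.x,2),round(r.fun,1)
for nm,col,pt,ps,z,r in(('blue','b',(470,293),(199,235),75,23),('mouth','o',(300,199),(338,257),143,26.5)):
    T=prep(d['top'],mask(d['top'],col,*pt));Sx=prep(d['scene'],mask(d['scene'],col,*ps))
    # init by ray
    c=d['top'];f=240/np.tan(np.radians(c['fov_y'])/2);E=c['extrinsics'];ray=E[:3,:3]@[(pt[0]-c['cx'])/f,(pt[1]-c['cy'])/f,1];x0=(E[:3,3]+ray*(z-E[2,3])/ray[2])[:2]
    print(nm,'init',x0,T[2].sum(),Sx[2].sum())
    for lab,pr in(('both',[T,Sx]),('top',[T]),('scene',[Sx])):
        print(lab,fit(pr,lambda p:cost(pr,p[0],p[1],z,r,p[2],min(p[3],r)),np.r_[x0,15,r-1],[5,5,4,-2]))
    pr=[T,Sx];print('zfree',fit(pr,lambda p:cost(pr,p[0],p[1],p[4],r,p[2],min(p[3],r)),np.r_[x0,15,r-1,z],[5,5,4,-2,4]))
E
```

```text
blue init [ 481.33384663 -242.54863662] 715.0 461.0
both (array([ 482.2 , -245.72,   27.18,   26.56]), np.float64(52.5))
top (array([ 482.  , -245.39,   25.77,   26.02]), np.float64(27.1))
scene (array([ 483.36, -245.78,   25.63,   25.27]), np.float64(20.9))
zfree (array([ 482.16, -245.85,   25.68,   25.17,   73.45]), np.float64(47.9))
mouth init [629.29977674  31.64344828] 843.0 558.0
both (array([630.78,  32.85,  18.05,  21.93]), np.float64(87.2))
top (array([630.12,  33.26,  13.1 ,  23.65]), np.float64(46.3))
scene (array([632.16,  32.06,  18.07,  20.33]), np.float64(23.2))
zfree (array([630.49,  32.95,  14.33,  22.76, 140.61]), np.float64(73.3))
```

The two views agree to about 1.5 mm: blue crucible at (482, -246), collar mouth at (631, 33). The transfer keeps the same yaw, and joint 6 stays well within its range. In tool axes the shift is (-0.539, -0.619).

```bash
python3 -m crank '[-0.015,-0.018,0,0, -0.042,-0.049,0,0, -0.069,-0.080,0,0, -0.096,-0.111,0,0, -0.123,-0.142,0,0, -0.150,-0.173,0,0, -0.177,-0.204,0,0, -0.204,-0.235,0,0, -0.231,-0.266,0,0, -0.258,-0.297,0,0]' 1 30
```

```text
t: 0.98
tool_pos: [344.2, 157.3, 231.3]
ee_rot: [[-0.925, 0.379, 0.0], [0.379, 0.925, 0.0], [-0.0, 0.0, -1.0]]
wrist_force: [1.2, -0.2, -0.0]
finger_gap: 1.003
```

```bash
python3 -m crank '[-0.027,-0.031,0,0, -0.054,-0.062,0,0, -0.081,-0.093,0,0, -0.108,-0.124,0,0, -0.135,-0.155,0,0, -0.162,-0.186,0,0, -0.189,-0.217,0,0, -0.216,-0.248,0,0, -0.243,-0.279,0,0, -0.262,-0.301,0,0]'; python3 -m crank '[-0.012,-0.014,0.01,0, -0.019,-0.021,0.03,0, -0.019,-0.021,0.05,0, -0.019,-0.021,0.06,0, -0.019,-0.021,0.06,0, -0.019,-0.021,0.06,0, -0.019,-0.021,0.06,0, -0.019,-0.021,0.06,0, -0.019,-0.021,0.06,0, -0.019,-0.021,0.06,0]'
python3 - <<'E'
from rig import get_obs,camera
import cv2,pickle
c=camera('wrist');pickle.dump(c,open('w1.pkl','wb'));cv2.imwrite('pics/w1.png',c['image'][:,:,::-1])
o=get_obs();print(o['t'],o['tool_pos'],o['wrist_force'])
E
```

```text
t: 1.82
tool_pos: [472.9, -222.3, 230.8]
ee_rot: [[-0.924, 0.382, 0.0], [0.382, 0.924, -0.001], [-0.001, -0.0, -1.0]]
wrist_force: [1.0, 0.1, 0.3]
finger_gap: 1.001
t: 2.65
tool_pos: [482.4, -245.5, 172.3]
ee_rot: [[-0.925, 0.38, 0.001], [0.38, 0.925, -0.001], [-0.002, -0.0, -1.0]]
wrist_force: [-0.8, 0.1, -0.5]
finger_gap: 1.002
2.7 [ 482.24143948 -245.51322313  172.08951368] [0.18710531 0.5389863  0.98223898]
```

View pics/w1.png

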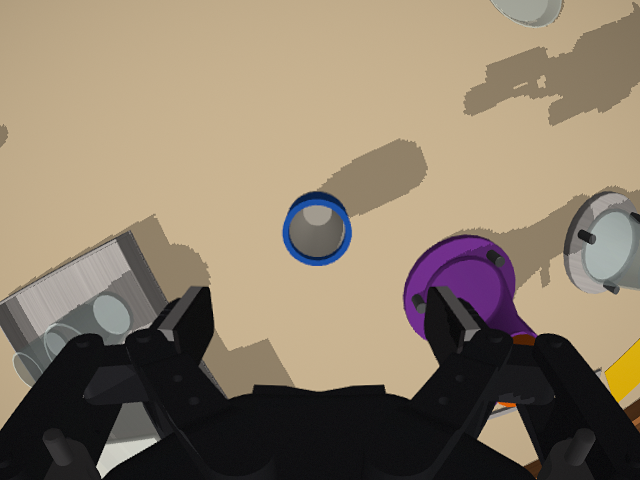

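The wrist view shows the blue rim centred near (317,232), midway between the fingers. I'll turn that into a position as a third measurement.

Run:
```python
import pickle,numpy as np
c=pickle.load(open('w1.pkl','rb'))
f=240/np.tan(np.radians(c['fov_y'])/2);E=c['extrinsics']
def g(u,v,z):
    d=np.array([u-c['cx'],v-c['cy']]);r=np.hypot(*d);t=r/f
    k=np.r_[d/max(r,1e-9)*np.sin(t),np.cos(t)];w=E[:3,:3]@k
    return E[:3,3]+w*(z-E[2,3])/w[2]
for p in((317,232),(283,232),(352,232),(317,199),(317,266)):print(p,g(*p,75))
```

```text
(317, 232) [ 481.20586153 -246.79954859   75.        ]
(283, 232) [ 472.51256466 -267.99772016   75.        ]
(352, 232) [ 490.15159859 -224.99298822   75.        ]
(317, 199) [ 460.39004142 -238.23621598   75.        ]
(317, 266) [ 503.75759405 -256.08350373   75.        ]
```

```bash
python3 -m crank '[0,-0.001,0.01,0, 0,-0.001,0.03,0, 0,-0.001,0.05,0, 0,-0.001,0.07,0, 0,-0.001,0.09,0, 0,-0.001,0.11,0, 0,-0.001,0.125,0, 0,-0.001,0.135,0, 0,-0.001,0.135,0, 0,-0.001,0.135,0]'; python3 -m crank '[0,0,0,0,0,0,0,0,0,0,0,0,0,0,0,0,0,0,0,0,0,0,0,0,0,0,0,0,0,0,0,0,0,0,0,0,0,0,0,0]' 0.2 35
```

```text
t: 3.53
tool_pos: [481.1, -246.2, 35.8]
ee_rot: [[-0.925, 0.38, -0.001], [0.38, 0.925, 0.001], [0.001, 0.0, -1.0]]
wrist_force: [-0.0, -1.0, 0.7]
finger_gap: 1.001
t: 4.37
tool_pos: [482.3, -247.0, 37.4]
ee_rot: [[-0.925, 0.38, 0.002], [0.38, 0.925, -0.001], [-0.002, -0.0, -1.0]]
wrist_force: [-0.9, 0.5, 6.3]
finger_gap: 0.532
```

Gripped: gap 0.53 is about 45 mm. Lifting.

```bash
python3 -m crank '[0,0,-0.003,0, 0,0,-0.01,0, 0,0,-0.025,0, 0,0,-0.045,0, 0,0,-0.07,0, 0,0,-0.1,0, 0,0,-0.13,0, 0,0,-0.16,0, 0,0,-0.18,0, 0,0,-0.2,0]';  python3 -m crank '[0,0,-0.005,0, 0,0,-0.005,0,0,0,-0.005,0,0,0,-0.005,0,0,0,-0.005,0,0,0,-0.005,0,0,0,-0.005,0,0,0,-0.005,0,0,0,-0.005,0,0,0,-0.005,0]'
python3 - <<'E'
from rig import get_obs,camera
import cv2,pickle,numpy as np
d={}
for n in('scene','top','wrist'):
    c=camera(n);d[n]=c;cv2.imwrite(f'pics/{n}2.png',c['image'][:,:,::-1])
pickle.dump(d,open('c2.pkl','wb'))
o=get_obs();print(o['t'],o['tool_pos'],o['wrist_force'])
cv2.imwrite('pics/m2.png',np.hstack([cv2.resize(d['scene']['image'][100:300,100:300,::-1],(390,390)),cv2.resize(d['wrist']['image'][:,:,::-1],(400,390))]))
E
```

```text
t: 5.2
tool_pos: [481.5, -246.4, 238.5]
ee_rot: [[-0.925, 0.38, 0.001], [0.38, 0.925, -0.001], [-0.001, -0.0, -1.0]]
wrist_force: [0.3, -0.9, -1.0]
finger_gap: 0.538
t: 6.03
tool_pos: [481.5, -246.4, 241.2]
ee_rot: [[-0.925, 0.38, -0.0], [0.38, 0.925, 0.0], [0.0, 0.0, -1.0]]
wrist_force: [0.5, -0.2, -0.4]
finger_gap: 0.536
6.1833 [ 481.52421632 -246.43641047  241.30041085] [ 0.46928138 -0.56735893 -0.79937522]
```

View pics/m2.png

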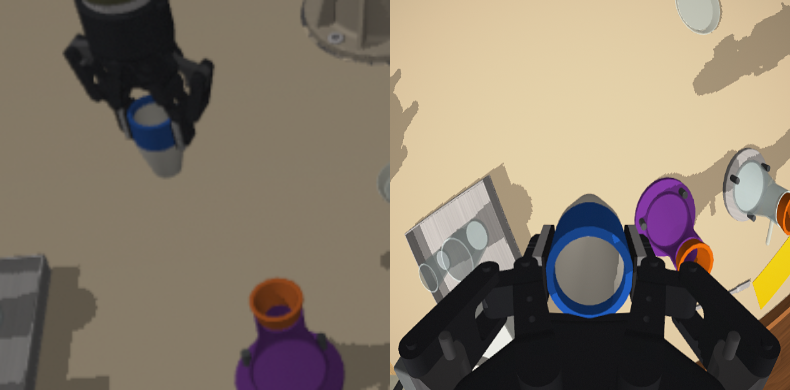

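Held upright. Collar target is (630.5, 32.5), which is a tool shift of (-0.032, 0.315). The base travels at about z=204, clear of both flasks.

```bash
python3 -m crank '[-0.001,0.010,0,0, -0.003,0.030,0,0, -0.007,0.065,0,0, -0.0105,0.105,0,0, -0.0145,0.145,0,0, -0.0185,0.185,0,0, -0.0225,0.225,0,0, -0.0265,0.265,0,0, -0.0295,0.295,0,0, -0.0315,0.310,0,0]';  python3 -m crank '[-0.0005,0.003,0,0, -0.0005,0.005,0,0, -0.0005,0.005,0,0, -0.0005,0.005,0,0, -0.0005,0.005,0.01,0, -0.0005,0.005,0.02,0, -0.0005,0.005,0.03,0, -0.0005,0.005,0.04,0, -0.0005,0.005,0.045,0, -0.0005,0.005,0.045,0]'
python3 - <<'E'
from rig import get_obs,camera
import cv2,pickle,numpy as np
d={}
for n in('scene','top','wrist'):
    c=camera(n);d[n]=c
pickle.dump(d,open('c3.pkl','wb'))
o=get_obs();print(o['t'],o['tool_pos'],o['wrist_force'])
cv2.imwrite('pics/m3.png',np.hstack([cv2.resize(d['scene']['image'][170:300,270:400,::-1],(390,390)),cv2.resize(d['wrist']['image'][:,:,::-1],(400,390))]))
E
```

```text
t: 7.02
tool_pos: [629.5, 32.9, 241.0]
ee_rot: [[-0.926, 0.376, 0.0], [0.376, 0.926, 0.001], [0.0, 0.001, -1.0]]
wrist_force: [0.3, -0.3, -1.2]
finger_gap: 0.535
t: 7.85
tool_pos: [629.5, 32.7, 193.9]
ee_rot: [[-0.925, 0.38, -0.004], [0.38, 0.925, 0.0], [0.004, -0.001, -1.0]]
wrist_force: [-0.6, -0.5, -0.8]
finger_gap: 0.533
8.0 [630.94326245  32.79429949 196.49858691] [-0.55941676  0.52268351 -0.11296082]
```

View pics/m3.png

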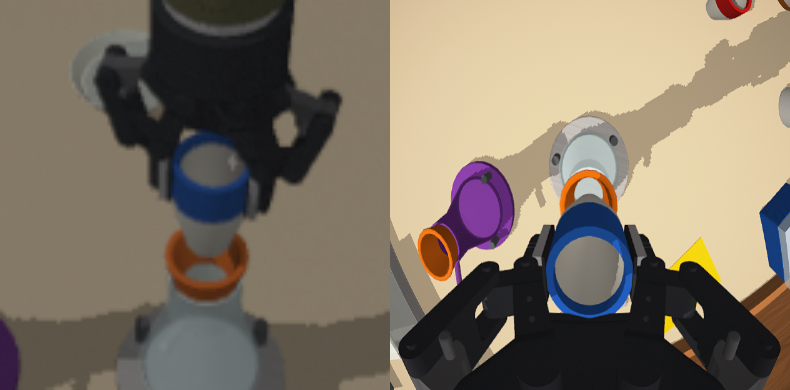

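Run:
```python
from h import *;import pickle
d=pickle.load(open('c3.pkl','rb'))
out=[]
for n,(u,v) in(('scene',(335,235)),('top',(300,190))):
    c=d[n];r=32;k=9
    im=cv2.resize(c['image'][v-r:v+r,u-r:u+r,::-1],None,fx=k,fy=k,interpolation=cv2.INTER_CUBIC)[:, :390] if 0 else cv2.resize(c['image'][v-r:v+r,u-r:u+r,::-1],(390,390),interpolation=cv2.INTER_CUBIC)
    k=390/64
    for x,y,z,R,col in((630.9,32.8,159+75,23,(0,255,255)),(630.9,32.8,159+38,23,(0,255,255)),(630.9,32.8,159,14,(0,255,255)),(630.5,32.5,143,26.5,(0,255,0))):
        p=proj(c,np.c_[x+R*np.cos(a),y+R*np.sin(a),0*a+z]);p=(p-[u-r,v-r]+.5)*k
        cv2.polylines(im,[p.astype(np.int32)],True,col,1,cv2.LINE_AA)
    out.append(im)
cv2.imwrite('pics/ov3.png',np.hstack(out))
```

```text
(no output)
```

View pics/ov3.png

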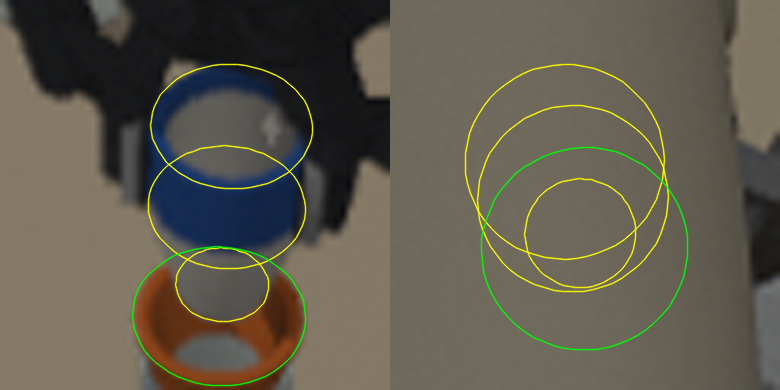

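The overlay matches to about 1 mm. Contact is expected at roughly 46 mm further down, and earlier if it's off-centre. I'll descend 30 mm, then take small guarded steps.

```bash
python3 -m crank '[0,0,0.004,0, 0,0,0.01,0, 0,0,0.016,0, 0,0,0.022,0, 0,0,0.027,0, 0,0,0.03,0, 0,0,0.03,0, 0,0,0.03,0, 0,0,0.03,0, 0,0,0.03,0]'
python3 - <<'E'
from rig import get_obs
o=get_obs();print(o['tool_pos'],o['wrist_force'],o['ft_torque'])
E
python3 -m crank '[0,0,0.0005,0, 0,0,0.001,0, 0,0,0.0015,0, 0,0,0.002,0, 0,0,0.0025,0, 0,0,0.003,0, 0,0,0.0035,0, 0,0,0.004,0, 0,0,0.004,0, 0,0,0.004,0]'
```

```text
t: 8.83
tool_pos: [631.1, 32.8, 166.7]
ee_rot: [[-0.925, 0.38, 0.001], [0.38, 0.925, -0.0], [-0.001, 0.0, -1.0]]
wrist_force: [0.3, -0.1, -0.8]
finger_gap: 0.535
[631.06633112  32.7645655  166.71072348] [ 0.31586163 -0.07762366 -0.82275943] [-0.0393414   0.00108098 -0.00973824]
t: 9.67
tool_pos: [630.8, 32.8, 162.2]
ee_rot: [[-0.925, 0.38, -0.0], [0.38, 0.925, 0.0], [0.0, 0.0, -1.0]]
wrist_force: [0.9, 0.3, -0.8]
finger_gap: 0.537
```

```bash
python3 -m crank '[0,0,0.0005,0, 0,0,0.001,0, 0,0,0.0015,0, 0,0,0.002,0, 0,0,0.0025,0, 0,0,0.003,0, 0,0,0.0035,0, 0,0,0.004,0, 0,0,0.004,0, 0,0,0.004,0]'
python3 - <<'E'
from rig import get_obs
o=get_obs();print(o['tool_pos'],o['wrist_force'],o['ft_torque'])
E
```

```text
t: 10.5
tool_pos: [630.8, 32.8, 158.3]
ee_rot: [[-0.925, 0.38, 0.0], [0.38, 0.925, 0.0], [0.0, 0.0, -1.0]]
wrist_force: [0.6, -0.8, -0.7]
finger_gap: 0.537
[630.78120955  32.78292871 158.28475807] [ 0.59032827 -0.75579303 -0.69341793] [0.01190882 0.02639206 0.05580262]
```

```bash
python3 -m crank '[0,0,0.0003,0, 0,0,0.0006,0, 0,0,0.0009,0, 0,0,0.0012,0, 0,0,0.0015,0, 0,0,0.0018,0, 0,0,0.002,0, 0,0,0.002,0, 0,0,0.002,0, 0,0,0.002,0]'
python3 - <<'E'
from rig import get_obs
o=get_obs();print(o['tool_pos'],o['wrist_force'],o['ft_torque'])
E
```

```text
t: 11.33
tool_pos: [630.8, 32.8, 156.3]
ee_rot: [[-0.925, 0.38, 0.0], [0.38, 0.925, 0.0], [-0.0, 0.0, -1.0]]
wrist_force: [0.8, 0.9, -0.8]
finger_gap: 0.529
[630.80640283  32.80354272 156.30336772] [ 0.7723889   0.90692305 -0.75100517] [0.01343448 0.0471952  0.01906785]
```

```bash
python3 -m crank '[0,0,0.0003,0, 0,0,0.0006,0, 0,0,0.0009,0, 0,0,0.0012,0, 0,0,0.0015,0, 0,0,0.0015,0, 0,0,0.0015,0, 0,0,0.0015,0, 0,0,0.0015,0, 0,0,0.0015,0]'
python3 - <<'E'
from rig import get_obs
o=get_obs();print(o['tool_pos'],o['wrist_force'],o['ft_torque'])
E
```

```text
t: 12.17
tool_pos: [630.8, 32.8, 154.8]
ee_rot: [[-0.925, 0.38, 0.0], [0.38, 0.925, 0.0], [-0.0, 0.0, -1.0]]
wrist_force: [-0.1, -0.3, -0.4]
finger_gap: 0.536
[630.8093127   32.80754152 154.82480942] [-0.1497534  -0.26675244 -0.36861669] [-0.00268047 -0.0413865  -0.02978095]
```

```bash
python3 -m crank '[0,0,0.0002,0, 0,0,0.0004,0, 0,0,0.0006,0, 0,0,0.0008,0, 0,0,0.001,0, 0,0,0.001,0, 0,0,0.001,0, 0,0,0.001,0, 0,0,0.001,0, 0,0,0.001,0]'
python3 - <<'E'
from rig import get_obs
o=get_obs();print(o['tool_pos'],o['wrist_force'],o['ft_torque'])
E
```

```text
t: 13.0
tool_pos: [630.8, 32.7, 153.8]
ee_rot: [[-0.925, 0.38, 0.0], [0.38, 0.925, -0.0], [-0.0, -0.0, -1.0]]
wrist_force: [-0.8, -1.0, 0.1]
finger_gap: 0.531
[630.78225845  32.73304551 153.80581145] [-0.83475379 -1.03452334  0.14760975] [-0.17716488  0.02952979 -0.04525108]
```

The torque changed and a small lateral force toward (-x,-y) appeared, so this looks like first side contact. I'll shift 0.5 mm that way and continue in small steps.

```bash
python3 -m crank '[0,-0.0002,0,0, 0.0002,-0.0005,0,0, 0.0002,-0.0005,0.0002,0, 0.0002,-0.0005,0.0004,0, 0.0002,-0.0005,0.0006,0, 0.0002,-0.0005,0.0008,0, 0.0002,-0.0005,0.001,0, 0.0002,-0.0005,0.001,0, 0.0002,-0.0005,0.001,0, 0.0002,-0.0005,0.001,0]'
python3 - <<'E'
from rig import get_obs
o=get_obs();print(o['tool_pos'],o['wrist_force'],o['ft_torque'])
E
```

```text
t: 13.83
tool_pos: [630.5, 32.4, 152.8]
ee_rot: [[-0.925, 0.38, 0.0], [0.38, 0.925, 0.0], [-0.0, 0.0, -1.0]]
wrist_force: [0.2, 0.1, -0.8]
finger_gap: 0.533
[630.47536327  32.41706431 152.81584199] [ 0.16866916  0.13749664 -0.84277367] [-0.06842112 -0.05868438  0.02944036]
```

Contact released. Continuing.

```bash
python3 -m crank '[0,0,0.0002,0, 0,0,0.0004,0, 0,0,0.0006,0, 0,0,0.0008,0, 0,0,0.001,0, 0,0,0.001,0, 0,0,0.001,0, 0,0,0.001,0, 0,0,0.001,0, 0,0,0.001,0]'
python3 - <<'E'
from rig import get_obs
o=get_obs();print(o['tool_pos'],o['wrist_force'],o['ft_torque'])
E
```

```text
t: 14.67
tool_pos: [630.5, 32.3, 151.9]
ee_rot: [[-0.925, 0.38, 0.0], [0.38, 0.925, -0.0], [-0.0, 0.0, -1.0]]
wrist_force: [1.3, -1.9, 1.1]
finger_gap: 0.537
[630.54554652  32.31867967 151.89178967] [ 1.31485445 -1.93533375  1.11716949] [-0.3107692  -0.10266354 -0.01478534]
```

```bash
python3 -m crank '[-0.0002,-0.0002,0,0, -0.0004,-0.0004,0,0, -0.0004,-0.0004,0.0001,0, -0.0004,-0.0004,0.0002,0, -0.0004,-0.0004,0.0003,0, -0.0004,-0.0004,0.0004,0, -0.0004,-0.0004,0.0005,0, -0.0004,-0.0004,0.0005,0, -0.0004,-0.0004,0.0005,0, -0.0004,-0.0004,0.0005,0]'
python3 - <<'E'
from rig import get_obs
o=get_obs();print(o['tool_pos'],o['wrist_force'],o['ft_torque'])
E
```

```text
t: 15.5
tool_pos: [630.6, 31.9, 151.2]
ee_rot: [[-0.925, 0.38, -0.0], [0.38, 0.925, 0.0], [0.0, 0.0, -1.0]]
wrist_force: [0.3, -0.2, -0.5]
finger_gap: 0.535
[630.57461634  31.93370989 151.22203678] [ 0.2663725  -0.22327835 -0.50152006] [ 0.02859802 -0.05641627 -0.03635201]
```

```bash
python3 -m crank '[0,0,0.0001,0, 0,0,0.0002,0, 0,0,0.0003,0, 0,0,0.0004,0, 0,0,0.0005,0, 0,0,0.0006,0, 0,0,0.0007,0, 0,0,0.0007,0, 0,0,0.0007,0, 0,0,0.0007,0]'
python3 - <<'E'
from rig import get_obs
o=get_obs();print(o['tool_pos'],o['wrist_force'],o['ft_torque'])
E
```

```text
t: 16.33
tool_pos: [630.7, 31.9, 150.8]
ee_rot: [[-0.925, 0.38, 0.0], [0.38, 0.925, 0.0], [-0.0, 0.0, -1.0]]
wrist_force: [0.1, -0.5, 1.9]
finger_gap: 0.53
[630.67610775  31.89902397 150.77592925] [ 0.05883281 -0.51560505  1.85696627] [-0.00619025  0.07852984 -0.02908308]
```

```bash
python3 -m crank '[0,0,0.0001,0, 0,0,0.0002,0, 0,0,0.0002,0, 0,0,0.0002,0, 0,0,0.0002,0, 0,0,0.0002,0, 0,0,0.0002,0, 0,0,0.0002,0, 0,0,0.0002,0, 0,0,0.0002,0]'
python3 - <<'E'
from rig import get_obs,camera
import cv2,numpy as np,pickle
c=camera('scene');w=camera('wrist');pickle.dump(c,open('c4.pkl','wb'))
o=get_obs();print(o['tool_pos'],o['wrist_force'],o['ft_torque'])
cv2.imwrite('pics/m4.png',np.hstack([cv2.resize(c['image'][190:320,270:400,::-1],(390,390)),cv2.resize(w['image'][:,:,::-1],(400,390))]))
E
```

```text
t: 17.17
tool_pos: [630.7, 31.9, 150.6]
ee_rot: [[-0.925, 0.38, 0.0], [0.38, 0.925, 0.0], [-0.0, 0.0, -1.0]]
wrist_force: [-1.1, -0.6, 5.5]
finger_gap: 0.537
[630.74008921  31.89859226 150.63992892] [-1.12143505  0.13020478  5.63480201] [-0.03390371  0.2973238   0.00247357]
```

View pics/m4.png

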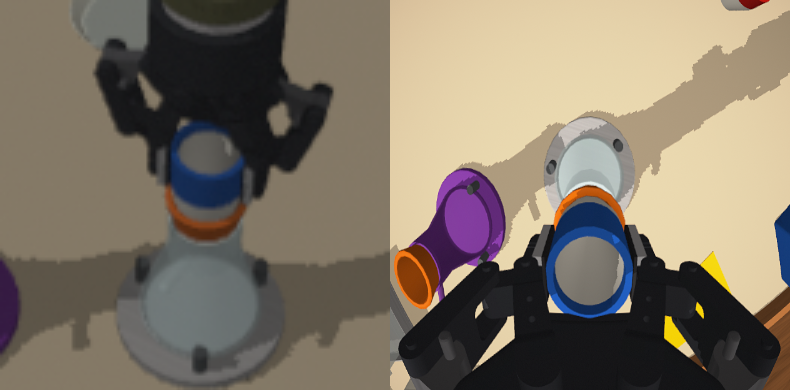

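Seated: about 6 N vertical and almost no lateral force. I'll relieve the load slightly, then open.

```bash
python3 -m crank '[0,0,-0.0001,0, 0,0,-0.0002,0, 0,0,-0.0002,0, 0,0,-0.0002,0, 0,0,-0.0002,0, 0,0,-0.0002,0, 0,0,-0.0002,0, 0,0,-0.0002,0, 0,0,-0.0002,0, 0,0,-0.0002,0]' - 20;  python3 -m crank '[0,0,0,0,0,0,0,0,0,0,0,0,0,0,0,0,0,0,0,0,0,0,0,0,0,0,0,0,0,0,0,0,0,0,0,0,0,0,0,0]' 0.62; python3 -m crank '[0,0,0,0,0,0,0,0,0,0,0,0,0,0,0,0,0,0,0,0,0,0,0,0,0,0,0,0,0,0,0,0,0,0,0,0,0,0,0,0]' 1;  python3 - <<'E'
from rig import get_obs,camera
import cv2,numpy as np,pickle
c=camera('scene');w=camera('wrist')
cv2.imwrite('pics/m5.png',np.hstack([cv2.resize(c['image'][190:320,270:400,::-1],(390,390)),cv2.resize(w['image'][:,:,::-1],(400,390))]))
E
```

```text
t: 18.1
tool_pos: [630.7, 31.9, 150.6]
ee_rot: [[-0.925, 0.38, 0.0], [0.38, 0.925, 0.0], [-0.0, 0.0, -1.0]]
wrist_force: [-1.9, 0.4, 4.0]
finger_gap: 0.533
t: 18.93
tool_pos: [630.6, 31.9, 150.6]
ee_rot: [[-0.925, 0.38, 0.0], [0.38, 0.925, 0.0], [-0.0, 0.0, -1.0]]
wrist_force: [0.4, 1.3, 0.3]
finger_gap: 0.618
t: 19.77
tool_pos: [630.6, 31.9, 150.6]
ee_rot: [[-0.925, 0.38, 0.0], [0.38, 0.925, 0.0], [0.0, 0.0, -1.0]]
wrist_force: [0.2, 0.7, 0.2]
finger_gap: 0.998
```

View pics/m5.png

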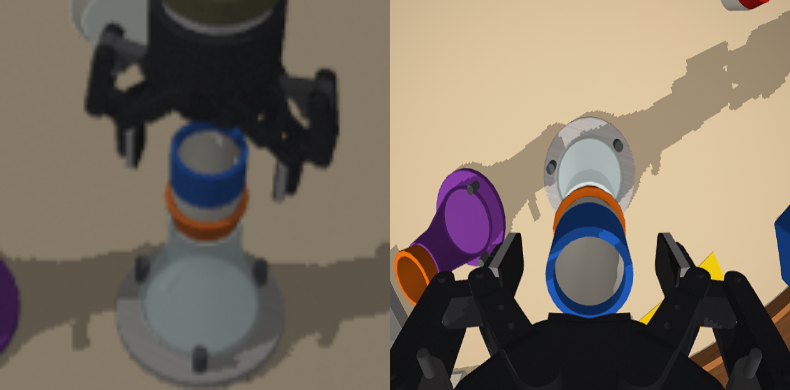

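The fingers are clear on both sides and the crucible hasn't moved. Retreating straight up, then checking.

```bash
python3 -m crank '[0,0,-0.005,0, 0,0,-0.015,0, 0,0,-0.03,0, 0,0,-0.05,0, 0,0,-0.07,0, 0,0,-0.09,0, 0,0,-0.11,0, 0,0,-0.12,0, 0,0,-0.12,0, 0,0,-0.12,0]'; python3 -m crank '[0.03,0,0,0, 0.06,0,0,0, 0.09,0,0,0, 0.12,0,0,0, 0.15,0,0,0, 0.18,0,0,0, 0.20,0,0,0, 0.21,0,0,0, 0.21,0,0,0, 0.21,0,0,0]'
python3 - <<'E'
from rig import get_obs,camera
from h import *
out=[]
for n,(u,v) in(('scene',(335,255)),('top',(300,195))):
    c=camera(n);r=32;k=390/64
    im=cv2.resize(c['image'][v-r:v+r,u-r:u+r,::-1],(390,390),interpolation=cv2.INTER_CUBIC)
    for x,y,z,R,col in((630.6,32,189,23,(0,255,255)),(630.6,32,143,26.5,(0,255,0))):
        p=proj(c,np.c_[x+R*np.cos(a),y+R*np.sin(a),0*a+z]);p=(p-[u-r,v-r]+.5)*k
        cv2.polylines(im,[p.astype(np.int32)],True,col,1,cv2.LINE_AA)
    out.append(im);cv2.imwrite(f'pics/{n}6.png',c['image'][:,:,::-1])
cv2.imwrite('pics/ov6.png',np.hstack(out))
E
```

```text
t: 20.7
tool_pos: [631.0, 31.9, 271.2]
ee_rot: [[-0.925, 0.38, 0.002], [0.38, 0.925, -0.0], [-0.001, 0.001, -1.0]]
wrist_force: [-0.1, 0.3, -1.0]
finger_gap: 0.997
t: 21.53
tool_pos: [436.7, 111.7, 270.2]
ee_rot: [[-0.925, 0.38, 0.0], [0.38, 0.925, -0.0], [-0.0, -0.0, -1.0]]
wrist_force: [0.8, 0.1, 0.5]
finger_gap: 0.996
```

View pics/ov6.png

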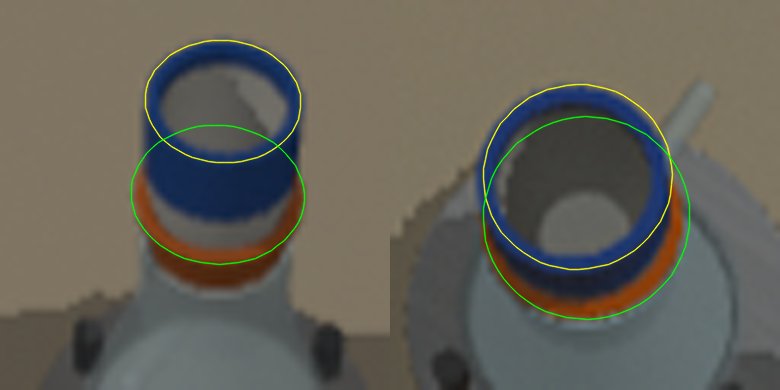

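View pics/scene6.png

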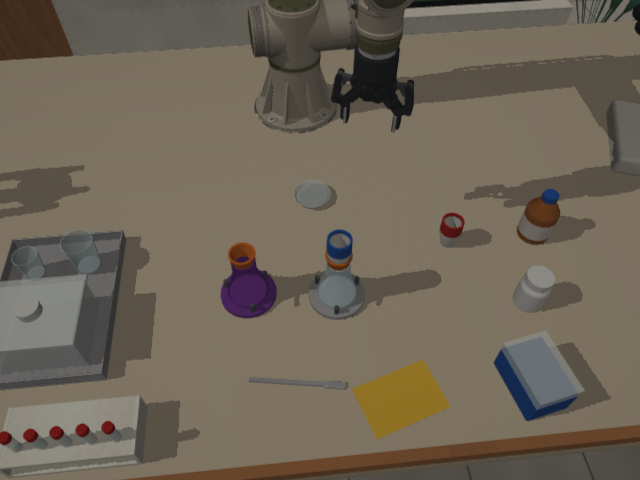

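The rim matches the seated model (rim at z=189, upright) in both views to about 1 mm. The collar is still at its starting height, the red crucible is untouched at scene (451,229), and the arm is clear.

```bash
python3 -c "
from rig import hand_in
print(hand_in())"
```

```text
the job is handed in; nothing more can be done
None
```

The blue-banded crucible is sitting upright and released in the orange collar on the glass flask, and the job is handed in at about 21.7 s of the 40 s allowed.

I gripped it by the band, carried it over the flasks and lowered it in steps of 1 mm or less near contact. Small side forces showed it was slightly off-centre, so I shifted it twice. I stopped at about 5.5 N vertical, below the 12 N that moves the collar, then eased back 0.2 mm and opened the fingers.

**Last checks:**
- **Seating:** in the scene and top views the crucible's rim matches a seated, upright crucible (rim at 189 mm) to about 1 mm.
- **Collar:** it shows no visible movement from its starting height, but the cameras can't resolve anything under about 1 mm.
- **Other objects:** the red-banded crucible and the purple look-alike were not touched. The arm is clear of everything.

No check failed or disagreed. The force readings carried about ±1 N of noise.

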